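Level the bed of the roundel clamp

TASK

Swing the red-gripped iron lever of the roundel clamp fully clear of the lid and raise the hinged lid so it stands open by itself. Then press the sprung bed down by its black levelling knob until the foot under the knob bears firmly on its pad, and turn the knob until the bubble of the level sits centred between its two lines. Finish while still holding the knob pressed down with the bubble centred, so that a colleague can tighten the lock nut; leave the gel frames, lamp socket and glass roundel where they lie.

Things in the scene. Friction and masses are not known exactly. Their poses are not given: they have to be found in the camera images.
- clamp: roundel clamp bolted to the bench: dark cast iron base 240 mm along its x, 260 mm along its y (from y -135 to +125), 18 mm high; origin on the bench near the middle of its underside, z up. All parts below turn with it. Lid hinge along its +y side, latch post, lid bar and knob towards its -y side.
- latch (a joint): angle of the cast iron latch lever (rad). It swings level about a vertical pivot and stays where it is left (about 2 N at the grip). Near 0 its nose lies over the lid's rim and its arm points along the clamp's -x; it grows anticlockwise seen from above up to 1.57, where the arm points along the clamp's -y. From about 1.2 the nose is clear of the lid.
- latch_pivot (a point): point on the lever's vertical pivot axis, at the height of latch_grip (133 mm above the bench)
- latch_grip (a point): middle of the upright dark red grip at the end of the lever: round, 22 mm thick, 45 mm tall, on the iron arm whose top is 23 mm below this point; 70 mm from the pivot axis
- lid (a joint): angle of the hinged clamp frame, called the lid (rad): 0 shut, 1.57 upright, stop at 1.75. Iron frame 200 x 190 x 12 mm with a steel web and a round pressure pad below, 0.75 kg; a stiff hinge holds it wherever it is left above about 1.2; lower it may fall shut. It cannot rise while the latch nose lies over it.
- lid_hinge (a point): point on the lid's hinge axis, straight across the lid from the middle of the bar; the axis runs along the clamp's x, 90 mm above the bench. The lid's free edge rises from the -y side.
- lid_bar (a point): middle of the lid's round steel bar handle: 12 mm thick, its two arms 84 mm apart centre to centre and 10 mm thick, parallel to the hinge, 225 mm from the hinge axis, 35 mm beyond the lid's edge with 29 mm of free space between bar and edge
- knob_mid (a point): middle of the black fluted levelling knob on the bed, under the lid until it is raised: upright cylinder 36 mm across and 28 mm tall, 8 mm above the bed; its axis is upright. Turned clockwise seen from above it screws the foot down out of the bed, one full turn 8 mm, and so lifts the pressed bed at the knob. Takes about 0.06 N m. It turns 1.6 rad at most either way from the middle.
- vial_mid (a point): middle of the level vial fixed on the bed: green tube 92 mm long and 15 mm thick along the clamp's y, in a brass mount 134 mm long, at clamp x +76 mm; its two black lines stand 31 mm apart either side of this middle
- bubble (a joint): place of the pale bubble (24 mm long) along the vial (m): 0 centred between the lines, positive towards the lid hinge (clamp's +y), about -0.032 while the bed stands up on its springs. It runs to the higher end. With the foot bearing, clockwise knob turns move it towards negative, 15 mm per radian.
- foot: steel levelling foot and stem that carries the knob, 20 mm across, origin in the middle of its underside, 36 mm below knob_mid. With the bed up, it stands 3 to 5 mm above the pad.
- anvil: steel pad 30 x 30 x 6 mm fixed on the base below the foot, its top 24 mm above the bench; origin in the middle of its underside
- bed: sprung aluminium bed 190 x 172 x 8 mm, pivoted along the clamp's +y side (origin on the pivot line, 135 mm from the knob axis), top about 38 mm above the bench when level. Springs hold its knob end about 3 mm above level; about 5 N down on the knob brings the foot to the pad, and what is pressed beyond that is borne by the foot.
- knob: the black levelling knob as a part; origin in the middle of its underside, 14 mm below knob_mid
- gel_frame_a: bystander: tin gel frame 125 mm square, 4 mm thick, flat on the bench
- gel_frame_b: bystander: tin gel frame like the other
- roundel: bystander: rose glass roundel 104 mm across, 15 mm high, flat on the bench
- lamp_socket: bystander: white porcelain lamp socket 56 mm across, 50 mm tall, upright

How it is judged:
On the way, in this order (a step that is already met when the one before it is completed fails the run):
1. the latch lever is swung clear of the lid (past 1.2 rad) (value of joint latch above 1.2 rad), for 0.2 s.
2. the lid is raised to stand open (past 1.35 rad) (value of joint lid above 1.35 rad), for 0.2 s.
3. the fingers on the knob press the bed down until the foot bears on its pad with over 3 N (contact force between foot and anvil above 3 N and contact force between the fingers and knob above 2 N), for 0.2 s.
At the end, for the whole second after the job is handed in: The fingers still press the knob, the foot bears on its pad with more than 3 N, the bubble is within 3.5 mm of the middle of the vial, the lid stands open (past 1.2 rad) and the latch lever is clear (past 1.15 rad) (all of step 3 and value of joint bubble between -0.0035 and 0.0035 m and value of joint lid above 1.2 rad and value of joint latch above 1.15 rad); the arm keeps its last pose, push and grip.
It fails at once if a bystander is shifted by more than 25 mm (distance of any of gel_frame_a, gel_frame_b, roundel, lamp_socket from where it was at the start of the episode above 0.025 m).
It also fails if it takes over 61 s, if anything falls off the work surface, if the arm or the gripper's body presses on something with over 40 N, if the wrist force passes 120 N, or if a joint passes its speed limit or range.

ROBOT

A 7-joint arm with a two-finger parallel gripper is mounted at the origin on the work surface. World frame = base frame: x ahead of the robot, y to its left, z up, the work surface at z = 0. Lengths are in m, angles in rad, forces in N, time in s.
With the tool pointing down it reaches from about 0.4 to 0.9 m from the base axis. Payload 5.5 kg.
Tool frame: the origin (TCP) lies on the centre line of the jaws, within the pads' length; the fingertips stand 8 mm ahead of it and the grasp point (between the pads) lies 11 mm behind it; z points along the fingers, y is the line along which they close (so a half turn about z gives the same grasp; the last joint's range is limited). The gripper opens to 85 mm and grips with 20 to 120 N. Pads are 22 mm wide; open, the fingers measure 114 mm over their backs; the gripper's body (76 mm by 85 mm) begins 54 mm behind the grasp point. The pads swing forward as they close: fully open they stand 13 mm farther back than shut.
Start: joints at [1.404, 0.501, -0.427, 1.55, 0.221, 1.138, -0.21], TCP at [0.271, -0.591, 0.239] pointing down, gripper open.
Joint ranges: [-2.88, 2.88], [-0.31, 2.03], [-1.54, 1.56], [0.2, 2.42], [-1.41, 4.55], [0.19, 2.02], [-2.57, 2.57]. Speed limits (rad/s): [2.57, 2.57, 3.14, 3.14, 3.14, 3.14, 3.14].

INTERFACE

Orientations are given as a unit quaternion [w, x, y, z].
In Python, from bench import sensors, cams, robot gives the robot as it stands.
- The arm moves only by the tool play_rows, never from a script. Its argument "increments" is a list of rows, each a list of 6 numbers: the shift along the tool's x, y, z scaled (see below), then the turn, a rotation vector about the tool's x, y, z scaled (see below). In form: [[x, y, z, wx, wy, wz], ...]. A call has 1 to 20 rows; each row is the pose to reach, as a shift and turn from the pose commanded when the call began, along the tool's axes at that moment; what a row does not reach only later rows make up. The controller multiplies each number of a shift by 0.15 m and each number of a turn by 90 degrees. A row lasts 1/8 s, in which the tool goes at most 62.5 mm and 10.7 degrees, less where a joint would pass 70% of its speed; a pose out of reach is approached as far as the arm can. A call with a number of a shift or a turn outside -1 to 1 is refused whole. A call with a gripper value outside its range is refused whole. "hand" is the opening, from 0 (shut) to 1 (fully open), set as the call begins (left out, the last holds). The fingers move at their own pace and stop on an object; "newtons" is the grip in N (left out, the last holds). Time passes only in rows, so rows that repeat a pose let the fingers close. It gives the time, the measured TCP pose, the force, the opening and the grip force at its end, in the units of the state.
- sensors.state(): the state, without advancing time (a new reading comes with each control period).
- cams.capture(name): name is "scene" or "top"; returns the picture (420x560x3 uint8, red, green, blue); there is no depth.
- cams.camera_model(name): a dict with "camera_matrix" (3x3 intrinsics, pixels), "k1" (the pictures are not rectified: a ray, as slopes to the right and down, at radius r is drawn at 1 + k1 r^2 times it, then the intrinsics apply), "R" (3x3) and "t" (3): a world point X has camera coordinates R X + t. Camera axes: x right, y down, z forward; pixel columns grow to the right and rows downward; lengths in m; the calibration is good to about 2 mm. A picture is of the moment at which its call begins. camera_model takes no time and is no camera call.
- robot.close_job(): hands the job in; it is judged then, once.
The state is a dict: "t": time; "joints": joint angles; "qvel": joint speeds; "joint_torque": joint torques, N m; "tool_pos": TCP position; "tcp_rot": TCP orientation; "contact_force": force on the tool from outside, world axes, zero at the start; "torque": the same for the moment, N m; "finger_gap": finger opening in m; "grip_force": force on a finger pad.
Only numpy, scipy, OpenCV 4.12 (cv2) and the standard library are available. Lean on these libraries where they do the work, as an engineer would, in place of code of your own. Each camera call takes 0.05 s, during which the arm holds its last target. There are 200 camera calls.

## Working session

There is one attempt and no reset: what is moved stays moved. The work goes in short steps, Python scripts to look and compute and a tool call to move; the robot and the scene stay as the last step left them, time stands still between calls to the robot, and variables do not carry over. Pictures are saved under pics/ and viewed, at most 10 in all, crops included, and the job is handed in when it is done.

Besides the shell and the picture viewer there is one more tool, called after "Call:" in YAML: its name, and indented under it one key for each argument. play_rows: Moves the arm, as the interface text tells. Its arguments: {"type":"object","properties":{"increments":{"type":"array","items":{"type":"array","items":{"type":"number","minimum":-1,"maximum":1}}},"hand":{"type":"number"},"newtons":{"type":"number"}},"required":["increments"]}

```bash
mkdir -p pics; ls; python3 - <<'E'
from bench import sensors,cams,robot
import cv2
for n in("scene","top"):
    im=cams.capture(n); cv2.imwrite(f"pics/{n}0.png",cv2.resize(im[:,:,::-1],(800,600),interpolation=cv2.INTER_CUBIC))
    m=cams.camera_model(n); print(n,m)
print(sensors.state())
E
```

```text
pics
scene {'camera_matrix': array([[492.80789818,   0.        , 276.11721336],
       [  0.        , 492.80789818, 203.38138055],
       [  0.        ,   0.        ,   1.        ]]), 'k1': -0.04766976799552779, 'R': array([[ 5.35739968e-02,  9.98563626e-01,  7.14884515e-04],
       [ 7.11499999e-01, -3.76703904e-02, -7.01675632e-01],
       [-7.00640834e-01,  3.81002084e-02, -7.12496173e-01]]), 't': array([ 0.00275464, -0.27764134,  1.93078703])}
top {'camera_matrix': array([[391.36464877,   0.        , 278.94071123],
       [  0.        , 391.36464877, 204.79066746],
       [  0.        ,   0.        ,   1.        ]]), 'k1': 0.03419432452501892, 'R': array([[ 0.00477802, -0.99979528,  0.01966111],
       [-0.98124873, -0.00847609, -0.19255933],
       [ 0.19268655, -0.01837238, -0.98108835]]), 't': array([-0.02736712,  0.5139422 ,  1.00943241])}
{'t': 0.1, 'joints': array([ 1.4042073 ,  0.50177015, -0.42681352,  1.55133935,  0.22079805,
        1.1382802 , -0.21029158]), 'qvel': array([ 0.00031947, -0.00103914, -0.00109734, -0.00134095,  0.0008381 ,
        0.00068118, -0.00055883]), 'joint_torque': array([-1.10059069e-02, -5.70813775e+01, -5.83887532e+00, -2.81750000e+01,
        1.03853832e-02,  5.55567691e-03,  1.67426776e-05]), 'tool_pos': array([ 0.27055997, -0.59035101,  0.23835604]), 'tcp_rot': array([-8.59241243e-04,  9.76992125e-01,  2.13273595e-01, -1.49335754e-04]), 'contact_force': array([ 0.33144422, -0.43066819,  0.45593505]), 'torque': array([-0.0043517 , -0.03535292,  0.02068451]), 'grip_force': 0.0, 'finger_gap': 0.08583329369184721}
```

View pics/scene0.png

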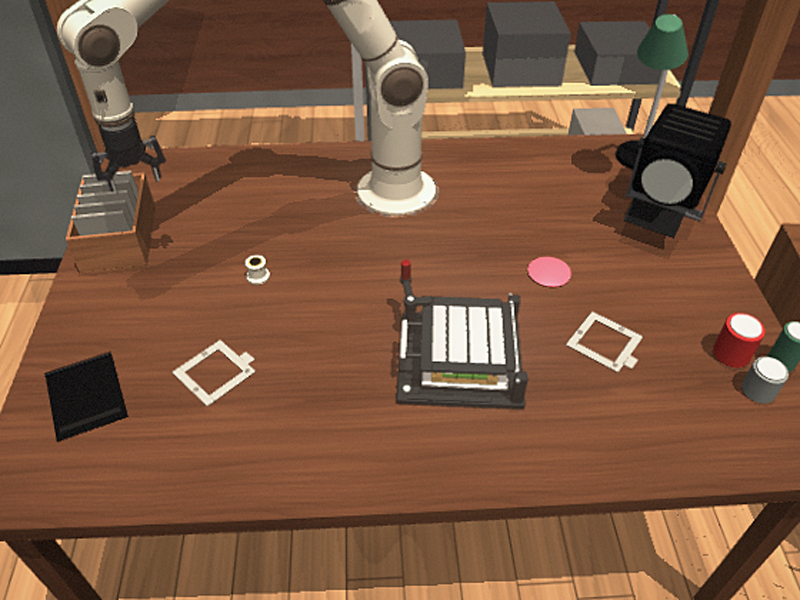

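View pics/top0.png

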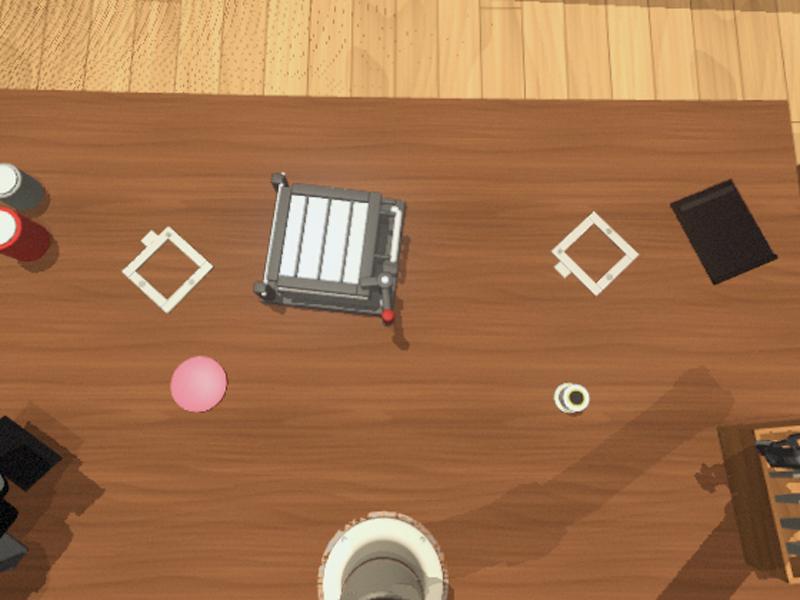

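The scene view shows the clamp at about (460,350), with its latch grip at (406,270) towards the robot. The top view shows the hinge on the left at about (270,235), the lid bar at (396,232), the pivot at (385,281) and the grip at (388,316). Next I'll enlarge the clamp area.

```bash
cat > h.py <<'E'
import numpy as np,cv2
from scipy.spatial.transform import Rotation as Ro
from bench import sensors,cams,robot
def ray(n,px):
    m=cams.camera_model(n);K=m['camera_matrix'];d=((px[0]-K[0,2])/K[0,0],(px[1]-K[1,2])/K[1,1])
    d=np.array(d);u=d.copy()
    for _ in range(9):u=d/(1+m['k1']*(u@u))
    R=m['R'];return -R.T@m['t'],R.T@np.array([*u,1.])
def atz(n,px,z):
    c,d=ray(n,px);return c+d*(z-c[2])/d[2]
def tri(p1,p2):
    A=[];b=[]
    for n,p in(("scene",p1),("top",p2)):
        c,d=ray(n,p);d/=np.linalg.norm(d);P=np.eye(3)-np.outer(d,d);A.append(P);b.append(P@c)
    x=np.linalg.lstsq(np.vstack(A),np.hstack(b),rcond=None)[0]
    return x
def proj(n,X):
    m=cams.camera_model(n);c=m['R']@np.array(X)+m['t'];u=c[:2]/c[2];u=u*(1+m['k1']*(u@u));return (m['camera_matrix']@[*u,1])[:2]
def crop(n,x,y,w,h,s,f):
    im=cams.capture(n)[y:y+h,x:x+w,::-1];cv2.imwrite(f,cv2.resize(im,(w*s,h*s),interpolation=cv2.INTER_CUBIC))
E
python3 - <<'E'
from h import *
crop("top",170,115,130,100+20,5,"pics/t1.png")
crop("scene",265,170,120,120,5,"pics/s1.png")
E
```

```text
(no output)
```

View pics/t1.png

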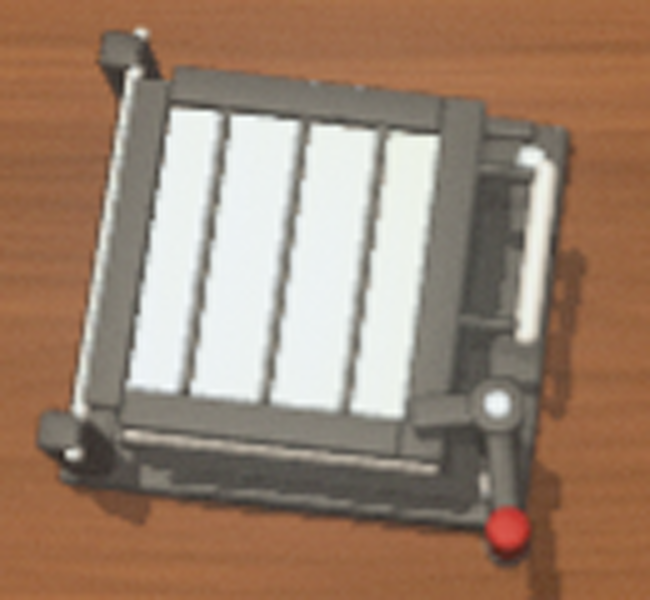

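View pics/s1.png

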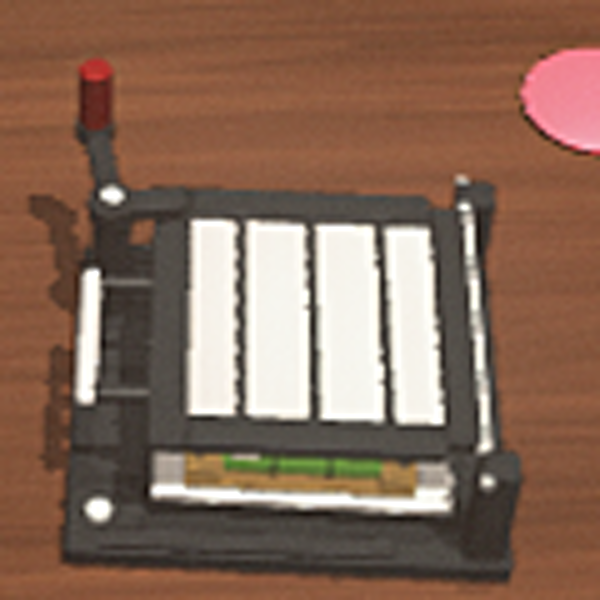

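Top crop: grip top (508,528), pivot cap (497,402), bar from (537,155) to (526,340), hinge rod (140,35)–(73,453). Scene crop: grip top (97,66), pivot (112,195), bar (93,272)–(86,402), hinge rod (462,182)–(488,481).

```bash
python3 - <<'E'
from h import *
np.set_printoptions(precision=4,suppress=True)
T=lambda x,y:((x+.5)/5-.5+170,(y+.5)/5-.5+115)
S=lambda x,y:((x+.5)/5-.5+265,(y+.5)/5-.5+170)
L=dict(griptop=((97,66),(508,524)),pivot=((112,195),(497,402)),bar1=((86,402),(537,155)),bar2=((93,272),(526,340)),h1=((488,481),(140,35)),h2=((462,182),(73,453)))
P={k:tri(S(*a),T(*b)) for k,(a,b) in L.items()}
for k,v in P.items():print(k,v)
# fixed heights
for k,z in dict(griptop=.155,pivot=.115,bar1=.096,bar2=.096,h1=.09,h2=.09).items():
    a,b=L[k];print(k,atz("scene",S(*a),z),atz("top",T(*b),z))
for n,c in (("t",T),("s",S)):pass
print(atz("top",(138,268),0),atz("top",(400,278),0))
E
```

```text
griptop [ 0.4571 -0.0034  0.1572]
pivot [0.5264 0.0022 0.1157]
bar1 [ 0.6667 -0.0198  0.0931]
bar2 [ 0.5655 -0.012   0.0908]
h1 [0.7327 0.1968 0.0907]
h2 [0.5029 0.2211 0.0909]
griptop [ 0.4548 -0.0032  0.155 ] [ 0.4574 -0.0034  0.155 ]
pivot [0.5258 0.0017 0.115 ] [0.5266 0.0028 0.115 ]
bar1 [ 0.669  -0.0226  0.096 ] [ 0.6658 -0.0171  0.096 ]
bar2 [ 0.5702 -0.0124  0.096 ] [ 0.5642 -0.012   0.096 ]
h1 [0.7322 0.1965 0.09  ] [0.7331 0.1973 0.09  ]
h2 [0.5021 0.2209 0.09  ] [0.5031 0.2218 0.09  ]
[0.3456 0.3575 0.    ] [ 0.3222 -0.3579  0.    ]
```

Call:
play_rows:
  increments:
    - [0.3, -0.33, 0, 0, 0, 0.1]
    - [0.6, -0.66, 0, 0, 0, 0.22]
    - [0.87, -0.96, 0, 0, 0, 0.34]
    - [0.87, -0.96, 0, 0, 0, 0.34]
    - [0.87, -0.96, 0, 0, 0, 0.34]
  hand: 1
  newtons: 40

```text
t: 0.82
tool_pos: [0.3297, -0.4056, 0.2396]
tcp_rot: [0.0, 0.999, -0.051, 0.0]
contact_force: [-0.4, -0.4, -0.2]
finger_gap: 0.0854
grip_force: 0.0
```

```bash
cat >> h.py <<'E'
np.set_printoptions(precision=4,suppress=True)
def where(*targets,yaw=None):
    s=sensors.state();q=s['tcp_rot'];R=Ro.from_quat([q[1],q[2],q[3],q[0]]);p=s['tool_pos']
    print('t',round(s['t'],2),'p',p,'xhead',np.degrees(np.arctan2(*R.as_matrix()[1::-1,0])),'z',R.as_matrix()[:,2],'j',s['joints'],'F',s['contact_force'],'gap',s['finger_gap'],s['grip_force'])
    for t in targets:print('  units',R.inv().apply(np.array(t)-p)/.15)
    if yaw is not None:
        y=np.radians(yaw);D=np.array([[np.cos(y),np.sin(y),0],[np.sin(y),-np.cos(y),0],[0,0,-1]])
        print('  turn',(R.inv()*Ro.from_matrix(D)).as_rotvec()/(np.pi/2))
E
python3 -c "
from h import *
where((.457,-.0034,.21),yaw=-6)"
```

```text
t 0.82 p [ 0.3297 -0.4056  0.2396] xhead -5.828633058189076 z [-0.    -0.001 -1.   ] j [ 1.1869  0.2667 -0.4111  1.8695  0.124   1.0294 -0.9477] F [-0.3777 -0.3881 -0.1621] gap 0.08540399564255995 0.0
  units [ 0.5722 -2.7539  0.1949]
  turn [ 0.0006 -0.      0.0019]
```

Call:
play_rows:
  increments:
    - [0.08, -0.35, 0, 0, 0, 0]
    - [0.15, -0.7, 0, 0, 0, 0]
    - [0.2, -0.95, 0, 0, 0, 0]
    - [0.2, -0.95, 0, 0, 0, 0]

```text
t: 1.32
tool_pos: [0.3751, -0.266, 0.2395]
tcp_rot: [-0.0, 0.999, -0.05, 0.0]
contact_force: [-0.5, -1.0, 0.8]
finger_gap: 0.0858
grip_force: 0.0
```

Call:
play_rows:
  increments:
    - [0.08, -0.35, 0, 0, 0, 0]
    - [0.15, -0.7, 0, 0, 0, 0]
    - [0.2, -0.95, 0, 0, 0, 0]
    - [0.2, -0.95, 0, 0, 0, 0]

```text
t: 1.82
tool_pos: [0.4201, -0.1278, 0.2396]
tcp_rot: [-0.0, 0.999, -0.051, 0.001]
contact_force: [0.2, 0.0, 0.3]
finger_gap: 0.0852
grip_force: 0.0
```

Call:
play_rows:
  increments:
    - [0.08, -0.35, 0, 0, 0, 0]
    - [0.15, -0.6, 0, 0, 0, 0]
    - [0.17, -0.85, 0.1, 0, 0, 0]
    - [0.17, -0.85, 0.1, 0, 0, 0]
    - [0.17, -0.85, 0.1, 0, 0, 0]

```text
t: 2.45
tool_pos: [0.4578, -0.0068, 0.2241]
tcp_rot: [0.0, 0.999, -0.054, -0.0]
contact_force: [0.1, -1.3, 0.4]
finger_gap: 0.0854
grip_force: 0.0
```

```bash
python3 -c "
from h import *
where((.457,-.0034,.127),yaw=-6)
crop('scene',200,100,140,130,4,'pics/s2.png')"
```

```text
t 2.45 p [ 0.4578 -0.0068  0.2241] xhead -6.135309716387124 z [-0.0005 -0.0004 -1.    ] j [ 0.6153  0.2042 -0.7305  2.0217  0.1647  0.9738 -1.8759] F [ 0.1454 -1.3462  0.4276] gap 0.08544077059447343 0.0
  units [-0.0075 -0.022   0.6474]
  turn [ 0.0003  0.0003 -0.0015]
```

Call:
play_rows:
  increments:
    - [0, -0.02, 0.2, 0, 0, 0]
    - [0, -0.02, 0.4, 0, 0, 0]
    - [0, -0.02, 0.6, 0, 0, 0]
    - [0, -0.02, 0.65, 0, 0, 0]
    - [0, -0.02, 0.65, 0, 0, 0]

```text
t: 3.12
tool_pos: [0.458, -0.0022, 0.127]
tcp_rot: [0.0, 0.999, -0.053, -0.0]
contact_force: [0.0, -0.3, 0.7]
finger_gap: 0.0857
grip_force: 0.0
```

Call:
play_rows:
  increments:
    - [0, 0, 0, 0, 0, 0]
    - [0, 0, 0, 0, 0, 0]
    - [0, 0, 0, 0, 0, 0]
    - [0, 0, 0, 0, 0, 0]
    - [0, 0, 0, 0, 0, 0]
    - [0, 0, 0, 0, 0, 0]
  hand: 0
  newtons: 40

```text
t: 3.88
tool_pos: [0.4578, -0.0017, 0.1273]
tcp_rot: [0.0, 0.999, -0.052, 0.0]
contact_force: [-3.0, -1.9, 5.5]
finger_gap: 0.0212
grip_force: 38.8
```

```bash
python3 -c "
from h import *
P=np.array([.5264,.0022])
T=[]
for d in range(191,270,6): a=np.radians(d);T.append((*(P+.07*np.array([np.cos(a),np.sin(a)])),.127))
where(*T)
"
```

```text
t 3.88 p [ 0.4578 -0.0017  0.1273] xhead -5.985610427954183 z [ 0.0001 -0.0009 -1.    ] j [ 0.5234  0.3648 -0.6722  2.108   0.3261  0.7703 -2.0293] F [-2.9873 -1.8571  5.5054] gap 0.02120653476940975 38.843257427215576
  units [0.0058 0.0631 0.0019]
  units [0.0225 0.109  0.002 ]
  units [0.0439 0.1529 0.002 ]
  units [0.0698 0.1944 0.0021]
  units [0.0998 0.2329 0.0021]
  units [0.1338 0.268  0.0021]
  units [0.1712 0.2994 0.0022]
  units [0.2117 0.3267 0.0022]
  units [0.2548 0.3497 0.0022]
  units [0.3001 0.368  0.0023]
  units [0.347  0.3815 0.0023]
  units [0.3951 0.39   0.0023]
  units [0.4438 0.3934 0.0023]
  units [0.4927 0.3917 0.0023]
```

Call:
play_rows:
  increments:
    - [0.006, 0.063, 0, 0, 0, 0]
    - [0.022, 0.109, 0, 0, 0, 0]
    - [0.044, 0.153, 0, 0, 0, 0]
    - [0.07, 0.194, 0, 0, 0, 0]
    - [0.1, 0.233, 0, 0, 0, 0]
    - [0.134, 0.268, 0, 0, 0, 0]
    - [0.171, 0.299, 0, 0, 0, 0]
    - [0.212, 0.327, 0, 0, 0, 0]
    - [0.255, 0.35, 0, 0, 0, 0]
    - [0.3, 0.368, 0, 0, 0, 0]
    - [0.347, 0.3815, 0, 0, 0, 0]
    - [0.395, 0.39, 0, 0, 0, 0]
    - [0.395, 0.39, 0, 0, 0, 0]
    - [0.395, 0.39, 0, 0, 0, 0]

```text
t: 5.62
tool_pos: [0.5096, -0.0651, 0.1269]
tcp_rot: [0.0, 0.999, -0.051, -0.001]
contact_force: [-4.3, 1.1, 5.4]
finger_gap: 0.0209
grip_force: 39.0
```

Call:
play_rows:
  increments:
    - [0, 0, 0, 0, 0, 0]
    - [0, 0, 0, 0, 0, 0]
    - [0, 0, 0, 0, 0, 0]
    - [0, 0, 0, 0, 0, 0]
    - [0, 0, -0.2, 0, 0, 0]
    - [0, 0, -0.5, 0, 0, 0]
    - [0, 0, -0.5, 0, 0, 0]
  hand: 1

```text
t: 6.5
tool_pos: [0.5133, -0.0656, 0.2051]
tcp_rot: [0.001, 0.999, -0.052, 0.003]
contact_force: [0.1, -0.2, -0.6]
finger_gap: 0.0855
grip_force: 0.0
```

```bash
python3 -c "
from h import *
where((.6161,-.016,.2),yaw=-6)
crop('top',150,95,160,120,5,'pics/t3.png')"
```

```text
t 6.5 p [ 0.5133 -0.0656  0.2051] xhead -5.975728554648838 z [ 0.0067 -0.0015 -1.    ] j [ 0.6478  0.3413 -0.6854  1.9145  0.2619  0.9682 -1.8331] F [ 0.121  -0.1602 -0.6024] gap 0.08546305714569909 0.0
  units [ 0.6471 -0.4004  0.0382]
  turn [ 0.0005 -0.0043  0.0003]
```

View pics/t3.png

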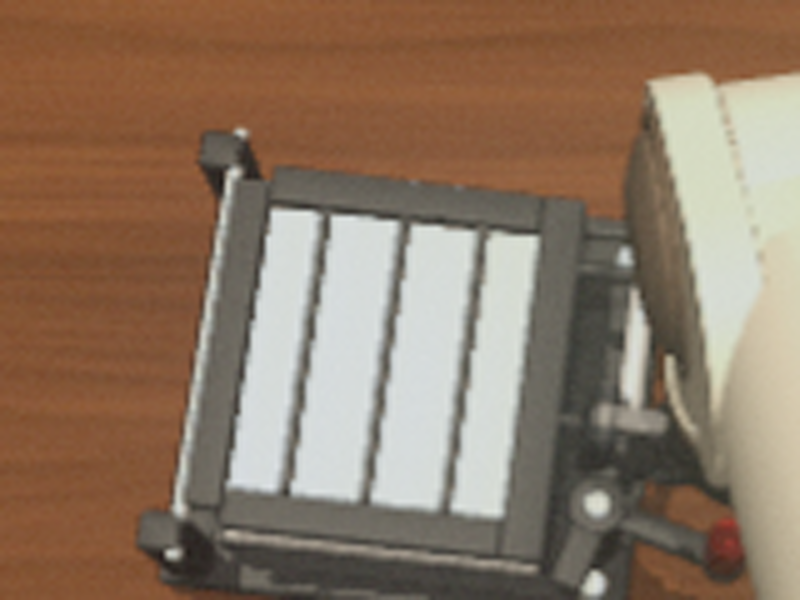

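The lever now points mostly along -y: pivot cap at (597,502), grip top at about (722,540), nose end at (557,582). Next I'll measure its angle.

```bash
python3 - <<'E'
from h import *
T=lambda x,y:((x+.5)/5-.5+150,(y+.5)/5-.5+95)
p=atz("top",T(597,502),.115);n=atz("top",T(557,582),.108)
for g in ((722,540),(727,545)):
    g=atz("top",T(*g),.155);print(p,g,n,np.degrees(np.arctan2(*(g-p)[1::-1])),np.linalg.norm((g-p)[:2]),np.degrees(np.arctan2(*(n-p)[1::-1])))
E
```

```text
[0.5266 0.0028 0.115 ] [ 0.4993 -0.0587  0.155 ] [0.4863 0.0228 0.108 ] -113.97120460172044 0.06723678256795523 153.62309658612554
[0.5266 0.0028 0.115 ] [ 0.4968 -0.0611  0.155 ] [0.4863 0.0228 0.108 ] -114.99948098812152 0.07047369500340685 153.62309658612554
```

```bash
python3 -c "
from h import *
where((.467,-.0605,.205),(.467,-.0605,.127),(.4906,-.0641,.127),yaw=-6)"
```

```text
t 6.55 p [ 0.5118 -0.0658  0.2033] xhead -5.994811992150476 z [ 0.0035 -0.0011 -1.    ] j [ 0.6474  0.3431 -0.6842  1.9169  0.2626  0.9674 -1.8336] F [ 0.8058  0.3128 -0.7921] gap 0.08543275528464912 0.0
  units [-0.3009 -0.0041 -0.0127]
  units [-0.3027 -0.0045  0.5073]
  units [-0.1438  0.0029  0.5079]
  turn [ 0.0005 -0.0023  0.0001]
```

Call:
play_rows:
  increments:
    - [-0.15, 0, 0, 0, 0, 0]
    - [-0.3, 0, 0, 0, 0, 0]
    - [-0.3, 0, 0, 0, 0, 0]
    - [-0.3, 0, 0, 0, 0, 0]
    - [-0.3, 0, 0, 0, 0, 0]
    - [-0.3, 0, 0, 0, 0, 0]
    - [-0.3, 0, 0.25, 0, 0, 0]
    - [-0.3, 0, 0.5, 0, 0, 0]
    - [-0.3, 0, 0.51, 0, 0, 0]
    - [-0.25, 0, 0.51, 0, 0, 0]
    - [-0.22, 0, 0.51, 0, 0, 0]
    - [-0.19, 0, 0.51, 0, 0, 0]
    - [-0.165, 0, 0.51, 0, 0, 0]
    - [-0.145, 0, 0.51, 0, 0, 0]
    - [-0.145, 0, 0.51, 0, 0, 0]
    - [-0.145, 0, 0.51, 0, 0, 0]
  hand: 0

```text
t: 8.55
tool_pos: [0.4895, -0.063, 0.1255]
tcp_rot: [-0.0, 0.999, -0.052, 0.001]
contact_force: [0.9, -0.3, -0.8]
finger_gap: -0.0002
grip_force: 0.1
```

Call:
play_rows:
  increments:
    - [-0.05, 0, -0.1, 0, 0, 0]
    - [-0.05, 0, -0.4, 0, 0, 0]
    - [-0.05, 0, -0.5, 0, 0, 0]
    - [-0.05, 0, -0.5, 0, 0, 0]

```text
t: 9.05
tool_pos: [0.4824, -0.0627, 0.2019]
tcp_rot: [0.001, 0.999, -0.052, 0.002]
contact_force: [0.2, 0.1, -0.5]
finger_gap: 0.0001
grip_force: 0.0
```

```bash
python3 -c "
from h import *
where((.6161,-.016,.2),yaw=-6)
crop('top',150,95,160,120,5,'pics/t4.png')"
```

```text
t 9.05 p [ 0.4824 -0.0627  0.2019] xhead -5.983013613411888 z [ 0.0033 -0.0014 -1.    ] j [ 0.6839  0.2915 -0.7066  1.9851  0.2345  0.942  -1.8157] F [ 0.156   0.0909 -0.5495] gap 8.114422209272826e-05 0.0
  units [ 0.8541 -0.4026  0.015 ]
  turn [ 0.0007 -0.0022  0.0002]
```

View pics/t4.png

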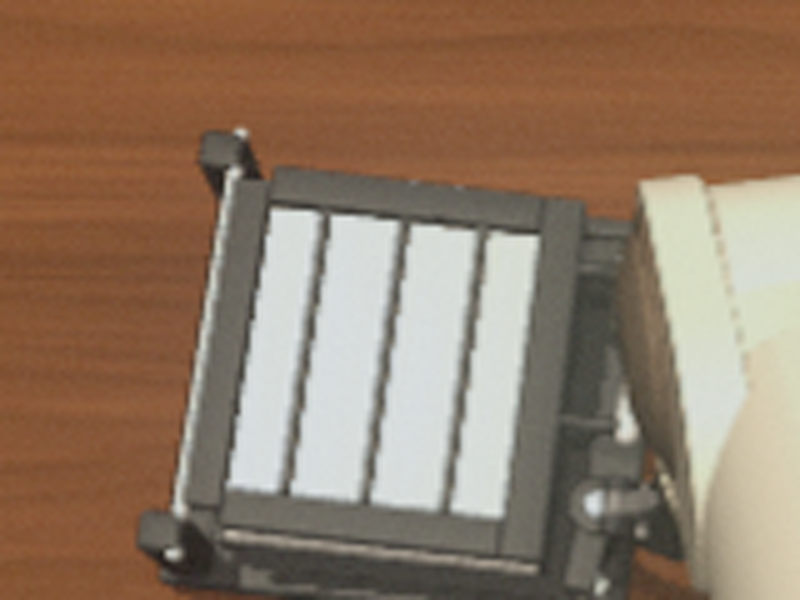

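The nose now lies along clamp -x: pivot (597,502), nose end (580,580). The latch is at about 1.48 rad. Next is the bar.

Call:
play_rows:
  increments:
    - [0.3, -0.15, 0, 0, 0, 0]
    - [0.6, -0.3, 0, 0, 0, 0]
    - [0.854, -0.403, 0, 0, 0, 0]
    - [0.854, -0.403, 0.2, 0, 0, 0]
    - [0.854, -0.403, 0.4, 0, 0, 0]
    - [0.854, -0.403, 0.4, 0, 0, 0]
    - [0.854, -0.403, 0.4, 0, 0, 0]
  hand: 0.3

```text
t: 9.98
tool_pos: [0.6152, -0.0155, 0.1404]
tcp_rot: [-0.0, 0.999, -0.052, -0.0]
contact_force: [-1.1, 0.3, 0.9]
finger_gap: 0.0253
grip_force: 0.0
```

```bash
python3 -c "
from h import *
where((.6161,-.016,.084),yaw=-6)
crop('scene',240,130,160,120,5,'pics/s5.png')"
```

```text
t 9.97 p [ 0.6152 -0.0155  0.1404] xhead -5.96183825638033 z [-0.0004  0.0004 -1.    ] j [ 0.4428  0.5977 -0.6293  1.7186  0.4149  0.9624 -2.0205] F [-1.0996  0.2768  0.9382] gap 0.025329419494773017 0.0
  units [0.0066 0.0027 0.3758]
  turn [-0.0002  0.0003  0.0004]
```

View pics/s5.png

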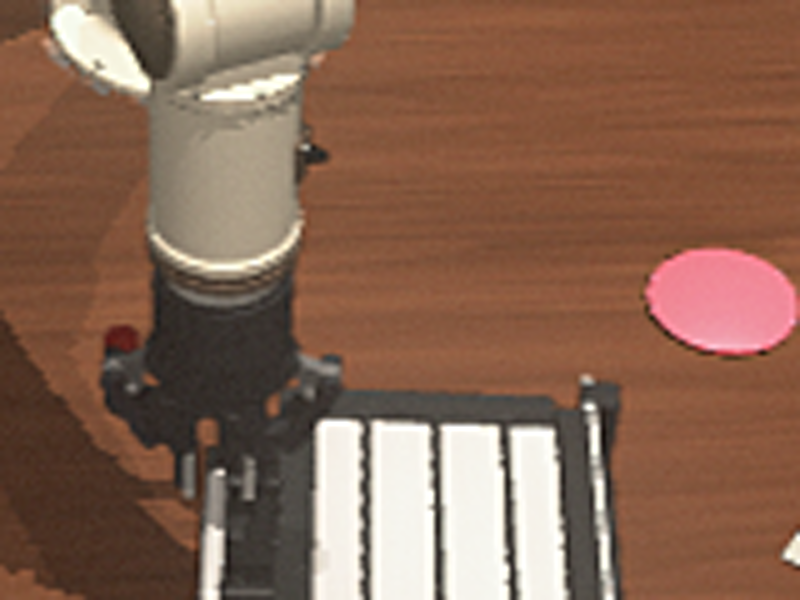

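The fingers at (187,475) and (250,480) straddle the bar at (217,480), so I'll descend.

Call:
play_rows:
  increments:
    - [0, 0, 0.15, 0, 0, 0]
    - [0, 0, 0.25, 0, 0, 0]
    - [0, 0, 0.33, 0, 0, 0]
    - [0, 0, 0.375, 0, 0, 0]
    - [0, 0, 0.375, 0, 0, 0]

```text
t: 10.65
tool_pos: [0.615, -0.0157, 0.0837]
tcp_rot: [-0.0, 0.999, -0.052, -0.0]
contact_force: [-0.8, -0.7, -0.6]
finger_gap: 0.0257
grip_force: 0.0
```

Call:
play_rows:
  increments:
    - [0, 0, 0, 0, 0, 0]
    - [0, 0, 0, 0, 0, 0]
    - [0, 0, 0, 0, 0, 0]
    - [0, 0, 0, 0, 0, 0]
  hand: 0
  newtons: 30

```text
t: 11.15
tool_pos: [0.6152, -0.0184, 0.0844]
tcp_rot: [0.002, 0.999, -0.053, -0.0]
contact_force: [-0.4, -4.9, 0.1]
finger_gap: 0.0105
grip_force: 29.6
```

```bash
python3 -c "
from h import *
s=sensors.state()['tool_pos']
# arc about hinge 0.225 m along clamp y (tool -y)
yv=np.array([.1045,.9945,0])
where(*[s+yv*.225*(1-np.cos(a))+np.array([0,0,.225*np.sin(a)]) for a in np.arange(.1,1.51,.1)],yaw=-6)"
```

```text
t 11.15 p [ 0.6152 -0.0184  0.0844] xhead -6.073333983783892 z [-0.0003 -0.0031 -1.    ] j [ 0.4146  0.668  -0.5874  1.7476  0.4698  0.8703 -2.0603] F [-0.3862 -4.9     0.1182] gap 0.01045370933565108 29.554789066314697
  units [-0.     -0.007  -0.1498]
  units [-0.     -0.029  -0.2981]
  units [-0.0001 -0.0656 -0.4435]
  units [-0.0001 -0.1166 -0.5845]
  units [-0.0002 -0.1814 -0.7197]
  units [-0.0003 -0.2594 -0.8478]
  units [-0.0004 -0.3498 -0.9674]
  units [-0.0005 -0.4516 -1.0774]
  units [-0.0007 -0.564  -1.1767]
  units [-0.0008 -0.6856 -1.2643]
  units [-0.001  -0.8155 -1.3393]
  units [-0.0012 -0.9521 -1.401 ]
  units [-0.0014 -1.0943 -1.4487]
  units [-0.0016 -1.2405 -1.482 ]
  units [-0.0017 -1.3892 -1.5005]
  turn [ 0.002  -0.     -0.0008]
```

Call:
play_rows:
  increments:
    - [0, -0.002, -0.075, 0, 0, 0]
    - [0, -0.007, -0.15, 0, 0, 0]
    - [0, -0.016, -0.224, 0, 0, 0]
    - [0, -0.029, -0.298, 0, 0, 0]
    - [0, -0.046, -0.371, 0, 0, 0]
    - [0, -0.066, -0.443, 0, 0, 0]
    - [0, -0.09, -0.515, 0, 0, 0]
    - [0, -0.117, -0.584, 0, 0, 0]
    - [0, -0.148, -0.652, 0, 0, 0]
    - [0, -0.181, -0.72, 0, 0, 0]
    - [0, -0.22, -0.785, 0, 0, 0]
    - [0, -0.26, -0.848, 0, 0, 0]
    - [0, -0.304, -0.908, 0, 0, 0]
    - [0, -0.35, -0.967, 0, 0, 0]

```text
t: 12.9
tool_pos: [0.6205, 0.0315, 0.2298]
tcp_rot: [0.003, 0.999, -0.054, -0.0]
contact_force: [-1.2, -10.0, 2.0]
finger_gap: 0.0105
grip_force: 29.3
```

```bash
python3 -c "
from h import *
s=np.array([.6152,-.0184,.0844])
yv=np.array([.1045,.9945,0])
where(*[s+yv*.225*(1-np.cos(a))+np.array([0,0,.225*np.sin(a)]) for a in np.arange(.7,1.53,.1)],yaw=-6)"
```

```text
t 12.9 p [0.6205 0.0315 0.2298] xhead -6.1799495309988774 z [-0.0009 -0.0066 -1.    ] j [ 0.3953  0.5109 -0.6772  1.6294  0.353   1.1278 -2.0524] F [ -1.2141 -10.0017   1.9929] gap 0.010514342179610161 29.28354263305664
  units [-0.0003 -0.0181  0.0027]
  units [-0.0006 -0.1196 -0.1077]
  units [-0.001  -0.2316 -0.2074]
  units [-0.0014 -0.3529 -0.2954]
  units [-0.0018 -0.4825 -0.3709]
  units [-0.0022 -0.6189 -0.4331]
  units [-0.0027 -0.7609 -0.4813]
  units [-0.0032 -0.907  -0.5151]
  units [-0.0036 -1.0557 -0.5342]
  turn [ 0.0042  0.0001 -0.002 ]
```

Call:
play_rows:
  increments:
    - [0, -0.05, -0.056, 0, 0, 0]
    - [0, -0.1, -0.11, 0, 0, 0]
    - [0, -0.156, -0.161, 0, 0, 0]
    - [0, -0.213, -0.21, 0, 0, 0]
    - [0, -0.274, -0.256, 0, 0, 0]
    - [0, -0.335, -0.298, 0, 0, 0]
    - [0, -0.399, -0.337, 0, 0, 0]
    - [0, -0.464, -0.374, 0, 0, 0]
    - [0, -0.532, -0.406, 0, 0, 0]
    - [0, -0.6, -0.436, 0, 0, 0]
    - [0, -0.671, -0.461, 0, 0, 0]
    - [0, -0.743, -0.484, 0, 0, 0]
    - [0, -0.816, -0.502, 0, 0, 0]
    - [0, -0.889, -0.518, 0, 0, 0]
    - [0, -0.98, -0.531, 0, 0, 0]
    - [0, -0.98, -0.531, 0, 0, 0]

```text
t: 14.9
tool_pos: [0.6371, 0.1849, 0.3105]
tcp_rot: [-0.001, 0.999, -0.051, 0.002]
contact_force: [2.6, -0.4, 6.1]
finger_gap: 0.0106
grip_force: 31.7
```

Call:
play_rows:
  increments:
    - [0, -0.04, -0.005, 0, 0, 0]
    - [0, -0.08, -0.008, 0, 0, 0]
    - [0, -0.1, -0.008, 0, 0, 0]
    - [0, -0.1, -0.008, 0, 0, 0]
    - [0, -0.1, -0.008, 0, 0, 0]

```text
t: 15.52
tool_pos: [0.6385, 0.198, 0.3111]
tcp_rot: [-0.001, 0.999, -0.052, 0.001]
contact_force: [2.3, -1.5, 5.0]
finger_gap: 0.0107
grip_force: 31.8
```

```bash
python3 -c "
from h import *
where()
crop('scene',240,70,180,220,3,'pics/s6.png')"
```

```text
t 15.53 p [0.6385 0.198  0.3111] xhead -5.9738135847430165 z [ 0.0028  0.0011 -1.    ] j [ 0.1316  0.5362 -0.7118  1.4103  0.352   1.321  -2.2711] F [ 2.3379 -1.4919  5.0054] gap 0.010695197339586932 31.781732439994812
```

View pics/s6.png

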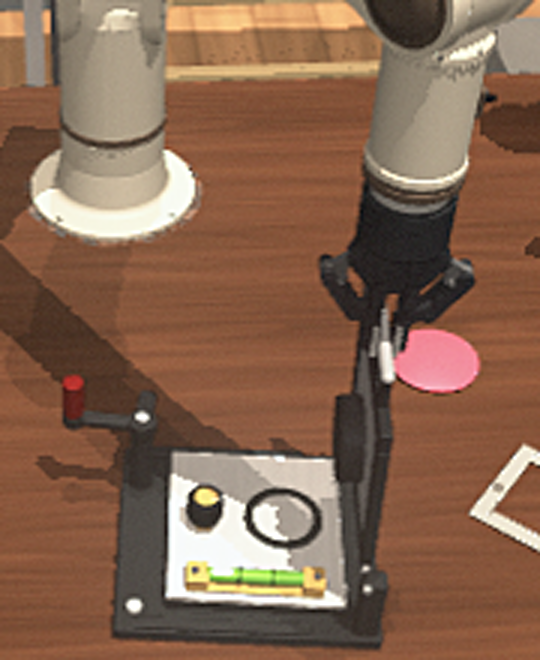

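The lid stands at about 1.5 rad. The knob is at about (205,505) and the vial spans (210–300,577). Now I release the bar and lift off.

Call:
play_rows:
  increments:
    - [0, 0, 0, 0, 0, 0]
    - [0, 0, 0, 0, 0, 0]
    - [0, 0, 0, 0, 0, 0]
    - [0, 0, -0.15, 0, 0, 0]
    - [0, 0, -0.35, 0, 0, 0]
    - [0, 0.3, -0.5, 0, 0, 0]
    - [0, 0.6, -0.5, 0, 0, 0]
    - [0, 0.9, -0.5, 0, 0, 0]
    - [0, 0.9, -0.5, 0, 0, 0]
  hand: 0.35

```text
t: 16.7
tool_pos: [0.6238, 0.0576, 0.3845]
tcp_rot: [0.001, 0.998, -0.056, -0.0]
contact_force: [-0.2, 0.2, -0.7]
finger_gap: 0.0299
grip_force: 0.0
```

Call:
play_rows:
  increments:
    - [0, 0.3, 0, 0, 0, -0.1]
    - [0, 0.6, 0, 0, 0, -0.2]
    - [0, 0.9, 0, 0, 0, -0.3]
    - [0, 0.9, 0, 0, 0, -0.4]
    - [0, 0.9, 0, 0, 0, -0.5]
    - [0, 0.9, 0, 0, 0, -0.6]
    - [0, 0.9, 0, 0, 0, -0.7]
    - [0, 0.9, 0, 0, 0, -0.8]
    - [0, 0.9, 0, 0, 0, -0.9]
    - [0, 0.9, 0, 0, 0, -1]
    - [0, 0.9, 0, 0, 0, -1]
  hand: 0.7

```text
t: 18.08
tool_pos: [0.6095, -0.0697, 0.3848]
tcp_rot: [-0.001, 0.743, 0.669, 0.0]
contact_force: [0.2, -0.1, 0.2]
finger_gap: 0.0594
grip_force: 0.0
```

```bash
python3 - <<'E'
from h import *
where()
a=cams.capture('top')[95:245,140:300,::-1];b=cams.capture('scene')[180:290,270:380,::-1]
A=cv2.resize(a,(480,450),interpolation=cv2.INTER_CUBIC);B=cv2.resize(b,(320,320),interpolation=cv2.INTER_CUBIC)
a4=cv2.resize(a,(480,450),interpolation=cv2.INTER_CUBIC)
out=np.zeros((450,800,3),np.uint8);out[:,:480]=A;out[:320,480:]=B
cv2.imwrite('pics/c7.png',out)
E
```

```text
t 18.07 p [ 0.6095 -0.0697  0.3848] xhead 84.03863157767121 z [-0.0002  0.0014 -1.    ] j [ 0.7664  0.4656 -1.0032  1.4406  0.39    1.4471 -0.3393] F [ 0.2162 -0.1165  0.194 ] gap 0.05943389752533101 0.0
```

View pics/c7.png

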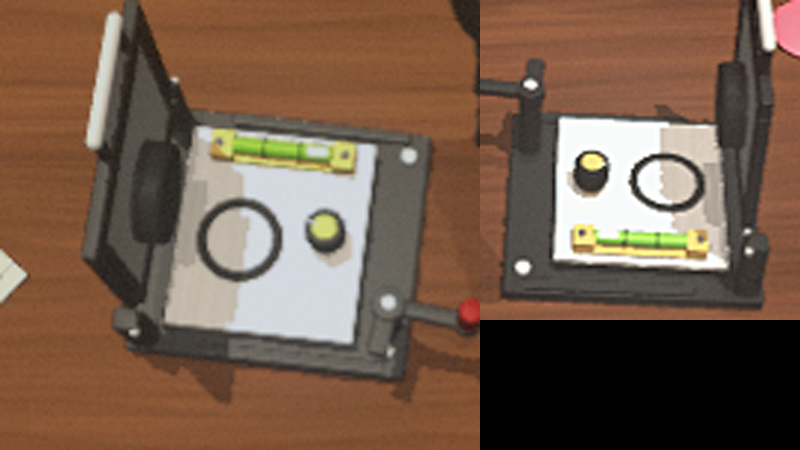

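Top part: knob top at (324,229), vial lines at about (265,146) and (300,151), bubble at (317,153). Scene part: knob top at (593,159).

```bash
python3 - <<'E'
from h import *
T=lambda x,y:((x+.5)/3-.5+140,(y+.5)/3-.5+95)
S=lambda x,y:((x-480+.5)/2.909-.5+270,(y+.5)/2.909-.5+180)
k=tri(S(593,159),T(324,229));print('knobtop',k,atz('top',T(324,229),.077),atz('scene',S(593,159),.077))
print('vial',tri(S(641,238),T(283,149)),atz('top',T(283,149),.06))
where((.6155,.035,.2),(.6155,.035,.0),yaw=84)
E
```

```text
knobtop [0.5998 0.0608 0.0788] [0.6003 0.0608 0.077 ] [0.5982 0.0612 0.077 ]
vial [0.6833 0.1016 0.0532] [0.6809 0.1009 0.06  ]
t 18.18 p [ 0.6095 -0.0701  0.3848] xhead 83.90279189656826 z [-0.0002  0.0007 -1.    ] j [ 0.7662  0.465  -1.0019  1.4406  0.3899  1.4471 -0.3408] F [0.4436 0.44   0.3162] gap 0.059687583073611425 0.0
  units [ 0.7004 -0.034   1.2327]
  units [ 0.6996 -0.0337  2.566 ]
  turn [-0.0002 -0.0004 -0.0011]
```

Call:
play_rows:
  increments:
    - [0.3, -0.05, 0.2, 0, 0, 0]
    - [0.6, -0.1, 0.5, 0, 0, 0]
    - [0.86, -0.154, 0.8, 0, 0, 0]
    - [0.86, -0.154, 1, 0, 0, 0]
    - [0.86, -0.154, 1, 0, 0, 0]
    - [0.86, -0.154, 1, 0, 0, 0]

```text
t: 18.92
tool_pos: [0.6008, 0.0595, 0.2363]
tcp_rot: [0.0, 0.744, 0.669, 0.001]
contact_force: [0.5, 0.3, -0.7]
finger_gap: 0.0602
grip_force: 0.0
```

Call:
play_rows:
  increments:
    - [0, 0, 0.3, 0, 0, 0]
    - [0, 0, 0.55, 0, 0, 0]
    - [0, 0, 0.7, 0, 0, 0]
    - [0, 0, 0.7, 0, 0, 0]

```text
t: 19.42
tool_pos: [0.5998, 0.0592, 0.1296]
tcp_rot: [-0.0, 0.743, 0.669, -0.0]
contact_force: [0.3, -0.0, 0.1]
finger_gap: 0.06
grip_force: 0.0
```

```bash
python3 -c "
from h import *
where((.5995,.061,.0565),yaw=84)"
```

```text
t 19.43 p [0.5998 0.0592 0.1296] xhead 83.95397432225177 z [-0.0012 -0.0001 -1.    ] j [ 0.4817  0.678  -0.8672  1.7522  0.6034  1.0018 -0.7227] F [ 0.3203 -0.0464  0.0973] gap 0.05996342892803643 0.0
  units [ 0.0121 -0.0025  0.4873]
  turn [-0.0008  0.0001 -0.0005]
```

Call:
play_rows:
  increments:
    - [0.01, 0, 0.2, 0, 0, 0]
    - [0.01, 0, 0.35, 0, 0, 0]
    - [0.01, 0, 0.45, 0, 0, 0]
    - [0.01, 0, 0.485, 0, 0, 0]
    - [0.01, 0, 0.485, 0, 0, 0]

```text
t: 20.05
tool_pos: [0.6002, 0.0614, 0.0574]
tcp_rot: [-0.0, 0.743, 0.669, 0.0]
contact_force: [1.2, -0.5, -0.7]
finger_gap: 0.0595
grip_force: 0.0
```

Call:
play_rows:
  increments:
    - [0, 0, 0, 0, 0, 0]
    - [0, 0, 0, 0, 0, 0]
    - [0, 0, 0, 0, 0, 0]
    - [0, 0, 0, 0, 0, 0]
    - [0, 0, 0, 0, 0, 0]
  hand: 0
  newtons: 50

```text
t: 20.68
tool_pos: [0.6022, 0.0612, 0.0584]
tcp_rot: [0.001, 0.743, 0.669, 0.002]
contact_force: [5.8, 0.3, 3.2]
finger_gap: 0.0346
grip_force: 49.6
```

Call:
play_rows:
  increments:
    - [0, 0, 0.01, 0, 0, 0]
    - [0, 0, 0.02, 0, 0, 0]
    - [0, 0, 0.03, 0, 0, 0]
    - [0, 0, 0.03, 0, 0, 0]
    - [0, 0, 0.03, 0, 0, 0]

```text
t: 21.3
tool_pos: [0.6022, 0.0608, 0.0545]
tcp_rot: [0.002, 0.743, 0.669, 0.001]
contact_force: [2.7, -3.1, 9.3]
finger_gap: 0.0347
grip_force: 50.5
```

Call:
play_rows:
  increments:
    - [0, 0, 0.01, 0, 0, 0]
    - [0, 0, 0.015, 0, 0, 0]
    - [0, 0, 0.015, 0, 0, 0]
    - [0, 0, 0.015, 0, 0, 0]

```text
t: 21.8
tool_pos: [0.6023, 0.0608, 0.0542]
tcp_rot: [0.002, 0.743, 0.669, 0.001]
contact_force: [-2.5, -4.2, 24.4]
finger_gap: 0.035
grip_force: 52.0
```

```bash
cat >> h.py <<'E'
def look(f):
    where()
    m=cams.capture('scene')[248:276,290:362,::-1];b=cams.capture('top')[125:165,195:275,::-1]
    cv2.imwrite(f,np.vstack([cv2.resize(m,(792,308),interpolation=cv2.INTER_CUBIC),cv2.resize(b,(792,290),interpolation=cv2.INTER_CUBIC)[:290]]))
    np.save('m.npy',m)
E
python3 -c "
from h import *
look('pics/v8.png')
v=np.array([.683,.1016,.054]);y=np.array([-.1045,-.9945,0])*-1
for d in(-.046,-.0155,0,.0155,.046):print(d,proj('scene',v+d*y)-[290,248],proj('top',v+d*y))"
```

```text
t 21.8 p [0.6023 0.0608 0.0542] xhead 83.97516644471952 z [ 0.0044 -0.0019 -1.    ] j [ 0.4242  0.7728 -0.7889  1.7832  0.6988  0.8847 -0.7925] F [-2.4732 -4.1676 24.3648] gap 0.035002079380577145 51.951701045036316
-0.046 [19.0406 12.5894] [250.4809 146.2146]
-0.0155 [29.6335 13.0137] [239.5427 144.9852]
0 [35.0208 13.2286] [233.9818 144.359 ]
0.0155 [40.4104 13.4429] [228.4192 143.7319]
0.046 [51.0223 13.863 ] [217.4674 142.495 ]
```

View pics/v8.png

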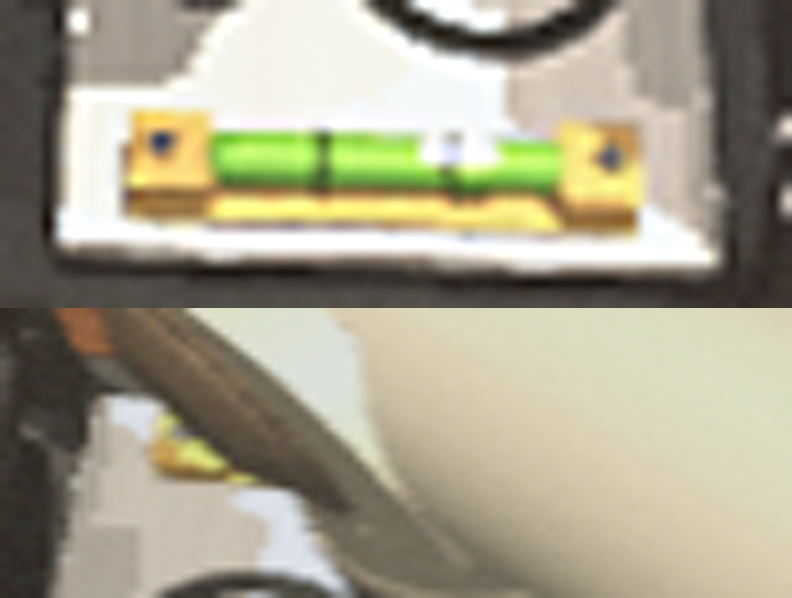

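The vial lines are at x=320 and 454 (mid 387, 4.3 px/mm) and the bubble centre is at about 458. That is roughly +16.5 mm, so the knob needs about 1.1 rad (63°) clockwise.

Call:
play_rows:
  increments:
    - [0, 0, -0.001, 0, 0, 0.06]
    - [0, 0, -0.002, 0, 0, 0.12]
    - [0, 0, -0.003, 0, 0, 0.18]
    - [0, 0, -0.004, 0, 0, 0.24]
    - [0, 0, -0.005, 0, 0, 0.3]
    - [0, 0, -0.006, 0, 0, 0.36]
    - [0, 0, -0.007, 0, 0, 0.42]
    - [0, 0, -0.008, 0, 0, 0.48]
    - [0, 0, -0.009, 0, 0, 0.54]
    - [0, 0, -0.01, 0, 0, 0.6]
    - [0, 0, -0.01, 0, 0, 0.66]
    - [0, 0, -0.01, 0, 0, 0.7]
    - [0, 0, -0.01, 0, 0, 0.7]
    - [0, 0, -0.01, 0, 0, 0.7]
    - [0, 0, -0.01, 0, 0, 0.7]

```text
t: 23.78
tool_pos: [0.6043, 0.0596, 0.0545]
tcp_rot: [0.001, 0.983, 0.181, 0.004]
contact_force: [6.1, -3.6, 7.8]
finger_gap: 0.0347
grip_force: 50.2
```

```bash
python3 -c "
from h import *
look('pics/v9.png')"
```

```text
t 23.77 p [0.6043 0.0596 0.0545] xhead 20.91202713421162 z [ 0.0079 -0.001  -1.    ] j [ 0.26    0.6876 -0.5434  1.7871  0.4818  0.794  -1.7312] F [ 6.0834 -3.6396  7.7955] gap 0.03473806636298866 50.178258419036865
```

View pics/v9.png

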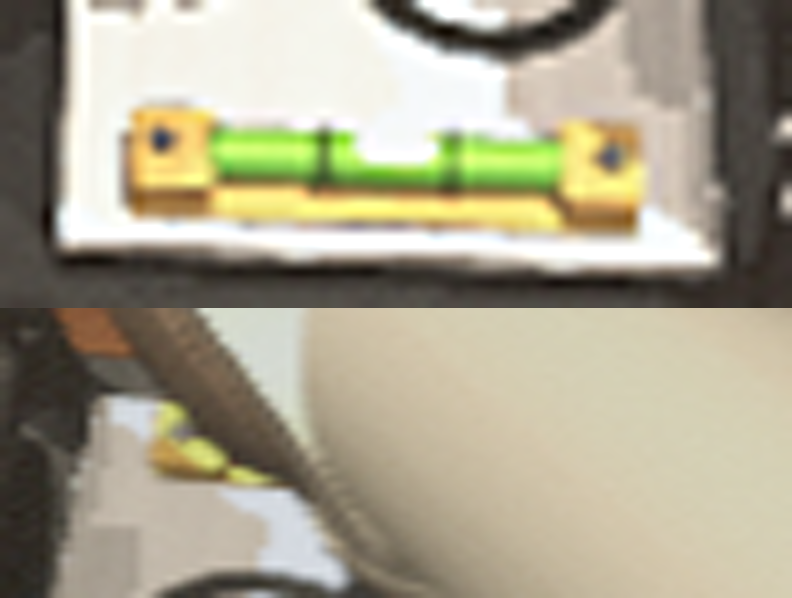

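The bubble is at about 398 against the mid at 387, so about +2.6 mm, but the press has eased to 8 N. I've now viewed 11 pictures, one over the limit of 10, so I'll measure numerically from here on. I'll press harder and turn a little more.

Call:
play_rows:
  increments:
    - [0, 0, 0.008, 0, 0, 0.02]
    - [0, 0, 0.015, 0, 0, 0.05]
    - [0, 0, 0.015, 0, 0, 0.08]
    - [0, 0, 0.015, 0, 0, 0.11]
    - [0, 0, 0.015, 0, 0, 0.11]
    - [0, 0, 0.015, 0, 0, 0.11]
    - [0, 0, 0.015, 0, 0, 0.11]

```text
t: 24.75
tool_pos: [0.6046, 0.0593, 0.0542]
tcp_rot: [0.002, 0.995, 0.096, 0.004]
contact_force: [1.5, -6.3, 23.6]
finger_gap: 0.0347
grip_force: 51.7
```

```bash
cat >> h.py <<'E'
def bub(m):
    # blue is high in the pale bubble only (rows 12-14); lines are dark in green (row 16)
    b=m[12:15,20:51,0].astype(float).mean(0);g=m[14:17,20:51,1].astype(float).mean(0);x=np.arange(20,51)
    print('blue',b.astype(int));print('green',g.astype(int))
    w=np.clip(b-np.median(b),0,None);w[w<.25*w.max()]=0;c=(w*x).sum()/w.sum()
    L=[]
    for lo,hi in((27,32),(38,44)):
        s=(x>=lo)&(x<hi);d=np.clip(np.median(g)-g[s],0,None);L.append((d*x[s]).sum()/d.sum())
    print('bubble',c,'lines',L,'offset mm',(c-sum(L)/2)*31/(L[1]-L[0]))
E
python3 -c "
from h import *
print('prev');bub(cv2.resize(cv2.imread('pics/v9.png')[:308],(72,28),interpolation=cv2.INTER_AREA))
where();bub(cams.capture('scene')[248:276,290:362,::-1])"
```

```text
prev
blue [ 97 101  99  99  97  98  99 100  80  59  82  93 177 238 247 245 245 246
 238 183  91  86 119 118 127 136 135 136 126 111 101]
green [172 173 176 178 180 182 186 188 154 117 168 193 193 195 198 200 202 205
 207 207 173 166 211 214 214 216 215 216 219 221 215]
bubble 35.51987110633727 lines [np.float64(28.847639484978544), np.float64(40.56209150326797)] offset mm 2.156752525785134
t 24.75 p [0.6046 0.0593 0.0542] xhead 11.00011534046872 z [ 0.0087 -0.0024 -1.    ] j [ 0.2301  0.6774 -0.5019  1.788   0.4477  0.7825 -1.8783] F [ 1.5349 -6.3151 23.5624] gap 0.034664713689600626 51.7442786693573
blue [ 98  97  97  96  97  97  97  98  78  52  76 129 233 255 253 252 252 254
 234 100  89  83 120 117 127 138 136 138 127 112 101]
green [165 170 170 174 176 177 182 186 153 109 170 193 192 196 197 200 202 204
 207 211 169 161 217 214 214 217 217 217 221 222 215]
bubble 35.00140449438202 lines [np.float64(28.819801980198022), np.float64(40.56284153005464)] offset mm 0.8185755379699615
```

```bash
python3 -c "
from h import *
im=cams.capture('scene').astype(int);m=(im[...,0]>90)&(im[...,1]<35)&(im[...,2]<40);m[:,320:]=0;m[:170]=0;m[270:]=0
ys,xs=np.nonzero(m);print(len(xs),xs.mean(),ys.mean())
for a in(245,255,260,264):
  r=np.radians(a);print(a,proj('scene',(.5264+.07*np.cos(r),.0022+.07*np.sin(r),.133)))
bub(im[248:276,290:362,::-1])
print(proj('scene',(.639,.2066-.0,.315)));where()"
```

```text
9 264.1111111111111 205.22222222222223
245 [265.6061 198.3486]
255 [264.3627 201.0942]
260 [263.9943 202.5233]
264 [263.8254 203.6841]
blue [ 98  98  97  97  96  96  97  97  77  51  74 128 235 255 253 252 252 253
 236  99  89  83 122 114 126 138 136 135 127 111 100]
green [165 169 172 175 175 177 182 185 152 109 170 192 193 195 197 198 202 205
 206 210 170 159 216 216 215 217 217 218 220 221 213]
bubble 35.00034855350296 lines [np.float64(28.812375249501), np.float64(40.58791208791209)] offset mm 0.7903122852396929
[370.6966 183.2615]
t 24.85 p [0.6047 0.0593 0.0543] xhead 10.99833800344182 z [ 0.0088 -0.0024 -1.    ] j [ 0.2302  0.6774 -0.5019  1.788   0.4477  0.7825 -1.8783] F [ 0.9278 -6.3156 23.5864] gap 0.03483357614636797 51.74380302429199
```

The latch is clear, the bubble is steady at +0.8 mm, and the foot bears with about 18 N. I'm handing in.

```bash
python3 -c "
from bench import robot
print(robot.close_job())"
```

```text
the job is handed in; nothing more can be done
None
```

The job is handed in: latch clear (about 1.5 rad), lid standing open, and the knob still held pressed with about 18 N estimated on the foot and the bubble about 0.8 mm off centre; I viewed 11 pictures, one over the limit of 10, and hand-in returned no verdict.

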